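Seat the chocolate mould on its jig pins

ROBOT

A 6-joint arm with a two-finger parallel gripper is mounted at the origin on the work surface. World frame = base frame: x ahead of the robot, y to its left, z up, the work surface at z = 0. Lengths are in m, angles in degrees, forces in N, time in s.
With the tool pointing down it reaches from about 0.15 to 0.775 m from the base axis. Payload 6.1 kg.
Tool frame: the origin (TCP) lies midway between the tips of the shut fingers; the grasp point (between the pads) lies 19 mm behind it; z points along the fingers, y is the line along which they close (so a half turn about z gives the same grasp; the last joint's range is limited). The gripper opens to 85 mm and grips with 20 to 120 N. Pads are 22 mm wide; open, the fingers measure 114 mm over their backs; the gripper's body (76 mm by 85 mm) begins 54 mm behind the grasp point. The pads swing forward as they close: fully open they stand 13 mm farther back than shut.
Start: joints at [-69.557, 7.208, -2.269, 80.523, 0, 90], TCP at [0.183, -0.492, 0.231] pointing down, gripper open.
Joint ranges: [-155.77, 155.77], [-54.66, 111.73], [-72.52, 77.12], [-102.08, 115.82], [-83.92, 84.16], [-180, 180]. Speed limits (degrees/s): [136.94, 136.94, 172.46, 180, 180, 180].

INTERFACE

Orientations are given as a 3x3 rotation matrix whose columns are the frame's x, y, z axes.
In Python, from bench import get_state, camera, arm gives the robot as it stands.
- The arm moves only by the shell command python3 -m creep 'ROWS' [FORCE]. ROWS is a JSON object of lists of equal length, an entry for each row: "dp": the shift along the world's x, y, z in mm, a list of three; "spin": the turn about the world's z in rad; "gripper": the finger opening in mm, from 0 to 85.4. A call has exactly 5 rows; each row is the pose to reach, as a shift and turn from the pose commanded when the call began; what a row does not reach only later rows make up. A row lasts 1/12 s, in which the tool goes at most 41.7 mm and 7.16 degrees, less where a joint would pass 70% of its speed; a pose out of reach is approached as far as the arm can. A call with a gripper value outside its range is refused whole. The fingers move at their own pace and stop on an object; FORCE is the grip in N (left out, the last holds). Time passes only in rows, so rows that repeat a pose let the fingers close, or fill a call up. It gives the time, the measured TCP pose, the force, the opening and the grip force at its end, in the units of the state.
- get_state(): the state, without advancing time (a new reading comes with each control period).
- camera(name): name is "side" or "top"; returns a dict with "frame" (480x640x3 uint8, red, green, blue), "vertical_fov" (degrees; the focal length in pixels is half the picture's height over the tangent of half this angle, whatever the lens; pixels are square), "cx", "cy" (the principal point, pixels), "distortion" ([k1, k2, p1, p2, k3] as OpenCV has them; the pictures are not rectified), "world_to_cam" (4x4, takes a point from world to camera coordinates). Camera axes: x right, y up, looking along -z (the intrinsics and any distortion apply to the point x, -y, -z); pixel columns grow to the right and rows downward; lengths in m; the calibration is good to about 2 mm. A picture is of the moment at which its call begins. There is no depth.
- arm.hand_in(): hands the job in; it is judged then, once.
The state is a dict: "time": time; "joint_pos": joint angles; "dq": joint speeds; "tau": joint torques, N m; "eef_pos": TCP position; "ee_rot": TCP orientation; "contact_force": force on the tool from outside, world axes, zero at the start; "ft_torque": the same for the moment, N m; "width": finger opening in m; "grasp_force": force on a finger pad.
Only numpy, scipy, OpenCV 4.12 (cv2) and the standard library are available. Lean on these libraries where they do the work, as an engineer would, in place of code of your own. Each camera call takes 0.05 s, during which the arm holds its last target. There are 200 camera calls.

TASK

The pale blue chocolate mould lies askew on the dark jig, propped up on the two brass locating pins. With the fingertips, nudge it along the bed until both its holes drop over the two pins and it lies flat on the bed, then come away. Only push it: do not lift or carry it, and leave the jars, bowl, cup, brush and scraper where they are.

Things in the scene. Friction and masses are not known exactly. Their poses are not given: they have to be found in the camera images.
- jig: Fixed jig: dark steel bed 12 mm thick lying on the table, spanning x -130 to +210, y -195 to +195 mm. Origin on the table; x points from the robot side towards the low orange fence, y to the left along it. Two brass pins stand at x -60, y -100 and +100 mm. Seated, the mould has the jig's axes, with its origin at jig x 0, y 0, 12 mm above the table.
- mould: Loose rigid pale blue mould, about 0.45 kg, 175 (x) by 275 (y) by 14 mm; origin at the centre of its flat underside, z up. Two 14 mm through holes in the flat strip on its robot side (-x), 32 cavities beyond. At the start it rests on the pin tips and its far (+x) edge, sloping about 4 degrees down to the fence, up to 34 mm short of its seat, 28 mm too far left or right, turned up to 0.1 rad.
- fence (a point): Middle of the top edge of the fence's robot-side face (jig x +88.5 mm, y 0). Fixed orange bar along jig y, 300 mm long, 12 mm thick, rising 10 mm above the bed. The seated mould's far edge is 1 mm from it, so the mould may be squared against it. Three jars stand on the bed behind it.
- pin_left (a point): Tip of the left (+y) brass pin, 20 mm above the table. Pins are 10 mm in diameter and rise 8 mm above the bed, with tapered tips.
- pin_right (a point): Tip of the right (-y) pin, 20 mm above the table.
- hole_left (a point): Centre of the left (+y) hole at the mould's underside: x -60, y +100 mm in the mould's frame.
- hole_right (a point): Centre of the right (-y) hole at the mould's underside: x -60, y -100 mm in the mould's frame. The mould slides when pushed on its edges with some 2 to 6 N; slid along the fence it drops 8 mm when the holes come over the pins, which then stop it.
- jar_red: Closed jar of colour, 42 mm across, 85 mm tall, red label band, white cap; stands on the jig's bed behind the fence. Bystander. Origin at its foot.
- jar_yellow: The same jar with a yellow label, behind the fence. Bystander. Origin at its foot.
- jar_green: The same jar with a green label, behind the fence. Bystander. Origin at its foot.
- bowl: White bowl, 110 mm across, 45 mm tall, on the table to the left. Bystander. Origin at its foot.
- cup: Blue cup, 64 mm across, 70 mm tall, on the table to the right. Bystander. Origin at its foot.
- brush: Red brush lying on the table to the left. Bystander.
- scraper: Yellow-handled scraper lying on the table to the right. Bystander.

How it is judged:
By the outcome, as a careful person would: the job done as asked, in the order asked, and still so for the second after the job is handed in, with the robot touching nothing.
It also fails if it takes over 51 s, if anything falls off the work surface, if the arm or the gripper's body presses on something with over 40 N, if the wrist force passes 120 N, or if a joint passes its speed limit or range.

## Working session

There is one attempt and no reset: what is moved stays moved. The work goes in short steps, Python scripts to look and compute and a shell command to move; the robot and the scene stay as the last step left them, time stands still between calls to the robot, and variables do not carry over. Pictures are saved under pics/ and viewed, at most 10 in all, crops included, and the job is handed in when it is done.

```bash
mkdir -p pics; ls; cat > h.py <<'E'
import numpy as np,cv2
from bench import get_state,camera,arm
def K(c):
    f=240/np.tan(np.radians(c["vertical_fov"])/2)
    return np.array([[f,0,c["cx"]],[0,f,c["cy"]],[0,0,1.]])
F=np.diag([1,-1,-1.])
def proj(c,P):
    W=np.array(c["world_to_cam"]);R=F@W[:3,:3];t=F@W[:3,3]
    return cv2.projectPoints(np.array(P,float).reshape(-1,1,3),cv2.Rodrigues(R)[0],t,K(c),np.array(c["distortion"],float))[0].reshape(-1,2)
def ray(c,uv):
    W=np.array(c["world_to_cam"]);R=F@W[:3,:3];t=F@W[:3,3]
    n=cv2.undistortPoints(np.array(uv,float).reshape(-1,1,2),K(c),np.array(c["distortion"],float)).reshape(-1,2)
    d=np.c_[n,np.ones(len(n))]@R
    return -R.T@t,d/np.linalg.norm(d,axis=1)[:,None]
def onplane(c,uv,z):
    o,d=ray(c,uv);return o+d*((np.asarray(z)-o[2])/d[:,2])[:,None]
def tri(c1,u1,c2,u2):
    o1,d1=ray(c1,u1);o2,d2=ray(c2,u2);out=[]
    for a,b in zip(d1,d2):
        A=(np.eye(3)-np.outer(a,a));B=(np.eye(3)-np.outer(b,b))
        p=np.linalg.solve(A+B,A@o1+B@o2);out.append([*p,np.linalg.norm(A@(p-o1))*2])
    return np.array(out)
E
python3 - <<'E'
from h import *
import pickle
for n in("top","side"):
    c=camera(n);pickle.dump(c,open(n+"0.pkl","wb"))
    cv2.imwrite(f"pics/{n}0.png",c["frame"][:,:,::-1]);print(n,c["vertical_fov"],c["distortion"],np.linalg.inv(c["world_to_cam"])[:3,3])
s=get_state();print(s["time"],s["eef_pos"],s["ee_rot"],s["width"])
E
```

```text
pics
top 52.184498291960125 [-0.09625633  0.          0.          0.          0.        ] [ 0.42999198 -0.00316832  1.31094758]
side 43.58874077817373 [-0.00414406  0.          0.          0.          0.        ] [-0.17549745  0.7021481   1.14367357]
0.1 [ 0.1832437  -0.49160151  0.23062362] [[ 9.37016134e-01  3.49285743e-01 -4.84548434e-04]
 [ 3.49286079e-01 -9.37015226e-01  1.30460592e-03]
 [ 1.65098804e-06 -1.39168282e-03 -9.99999032e-01]] 0.08526401119897303
```

View pics/top0.png

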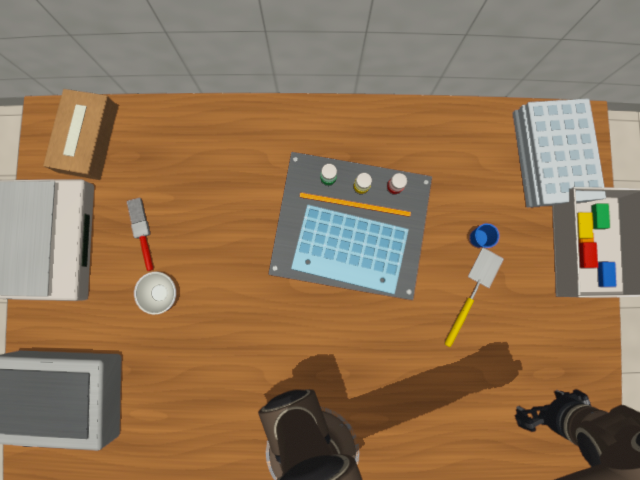

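View pics/side0.png

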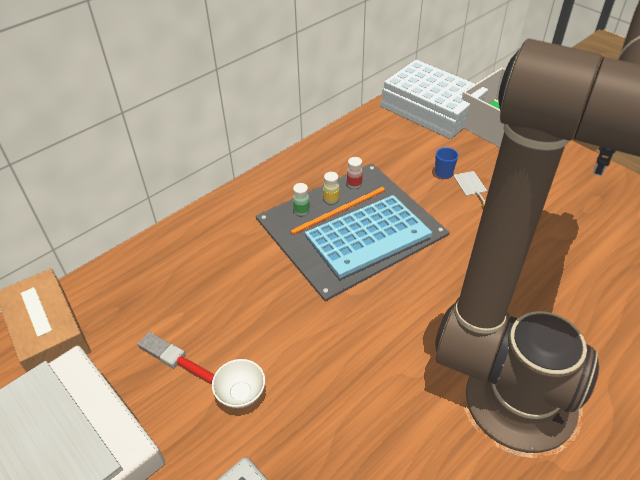

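The jig is at about (350,225) in the top view, with the mould on it at (350,248). The fence runs from (301,196) to (410,213), and the holes are near (308,262) and (387,275). I'll enlarge both views.

```bash
python3 - <<'E'
from h import *
import pickle
t=pickle.load(open("top0.pkl","rb"))["frame"];s=pickle.load(open("side0.pkl","rb"))["frame"]
cv2.imwrite("pics/t1.png",cv2.resize(t[185:305,265:425,::-1],None,fx=5,fy=5,interpolation=cv2.INTER_CUBIC))
cv2.imwrite("pics/s1.png",cv2.resize(s[165:300,255:455,::-1],None,fx=4,fy=4,interpolation=cv2.INTER_CUBIC))
E
```

```text
(no output)
```

View pics/t1.png

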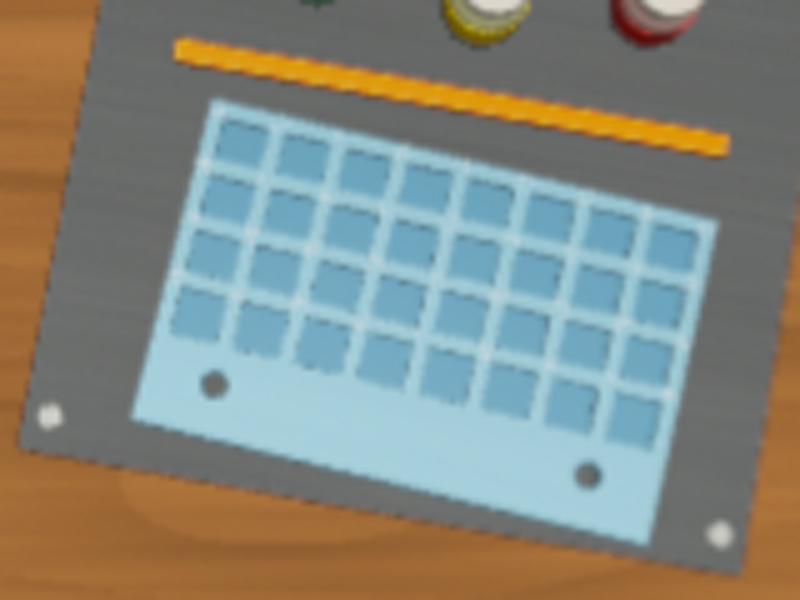

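View pics/s1.png

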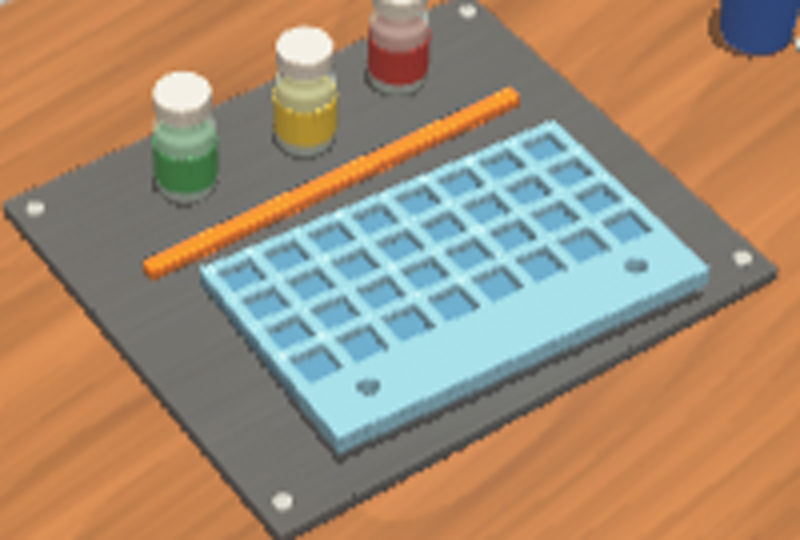

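In the top crop the mould's top corners are at (212,98), (718,219), (648,545) and (132,418), and its holes at (214,384) and (588,475). The fence's near edge runs (177,60)-(728,156), so the mould is turned clockwise relative to the jig and sits to the right. In the side crop the mould corners are at (203,268), (553,122), (708,270) and (337,440).

```bash
cat > m.py <<'E'
from h import *
import pickle
t=pickle.load(open("top0.pkl","rb"));s=pickle.load(open("side0.pkl","rb"))
T=lambda p:(np.array(p,float)+.5)/5-.5+[265,185]
S=lambda p:(np.array(p,float)+.5)/4-.5+[255,165]
f=lambda a:np.round(a*1000,1)
if __name__=="__main__":
    print("screws FL? NL NR FL FR");sc=tri(t,np.r_[T([[50,416],[720,534]]),[[295,159],[427,181.5]]],s,S([[282,501],[742,258],[35,208],[468,11]]));print(f(sc))
    print("fence L,R top-near");fe=tri(t,T([[177,60],[728,156]]),s,S([[150,272],[519,98]]));print(f(fe))
    mo=tri(t,T([[212,98],[718,219],[648,545],[132,418]]),s,S([[203,268],[553,122],[708,270],[337,440]]));print("mould FL FR NR NL top");print(f(mo))
    ho=tri(t,T([[214,384],[588,475]]),s,S([[368,386],[636,266]]));print("holes",f(ho))
    a=lambda v:np.arctan2(-v[0],v[1])
    ly=lambda p,q:a(p-q)
    print("yaw jig screws",ly(sc[0],sc[1]),ly(sc[2],sc[3]),"fence",ly(fe[0],fe[1]),"mould",ly(mo[0],mo[1]),ly(mo[3],mo[2]),ly(ho[0],ho[1]))
    yj=np.mean([ly(sc[0],sc[1]),ly(sc[2],sc[3]),ly(fe[0],fe[1])])
    R=np.array([[np.cos(yj),-np.sin(yj)],[np.sin(yj),np.cos(yj)]])
    c1=sc[:,:2].mean(0)-R@[.04,0]; c2=fe[:,:2].mean(0)-R@[.0885,0]
    print("jig origin",f(c1),f(c2),"yaw",yj)
    for n,m in(("screws",sc),("mould",mo),("holes",ho)): print(n,f((m[:,:2]-c1)@R))
E
python3 m.py
```

```text
screws FL? NL NR FL FR
[[ 4.835e+02  1.039e+02  1.460e+01  1.000e-01]
 [ 4.236e+02 -2.509e+02  1.370e+01  2.000e-01]
 [ 7.785e+02  5.370e+01  1.500e+01  2.000e-01]
 [ 7.213e+02 -3.050e+02  1.080e+01  1.600e+00]]
fence L,R top-near
[[ 674.9   39.6   20.8    3. ]
 [ 625.4 -255.7   19.3    1.8]]
mould FL FR NR NL top
[[ 6.510e+02  1.860e+01  2.810e+01  3.000e+00]
 [ 5.900e+02 -2.497e+02  2.420e+01  4.000e-01]
 [ 4.187e+02 -2.082e+02  3.700e+01  1.800e+00]
 [ 4.821e+02  5.960e+01  3.580e+01  4.000e-01]]
holes [[ 4.997e+02  1.680e+01  3.630e+01  5.000e-01]
 [ 4.539e+02 -1.779e+02  3.600e+01  3.000e-01]]
yaw jig screws -0.16719291499979522 -0.1581879038966218 fence -0.16612100871916413 mould -0.22357261118752803 -0.2325250456398394 -0.23116765769073194
jig origin [562.3 -93. ] [562.8 -93.6] yaw -0.16383394253852704
screws [[-109.8  181.5]
 [-111.1 -178.4]
 [ 189.4  180.1]
 [ 191.5 -183.2]]
mould [[  69.3  124.6]
 [  52.9 -150. ]
 [-122.9 -137. ]
 [-104.   137.5]]
holes [[ -79.6   98.2]
 [ -93.  -101.4]]
```

The heights check out: bed about 13 mm, fence top 20 mm, hole rims 36 mm. In the jig frame the mould is about 26 mm short, 6 mm to the right and turned -0.065 rad. I'll approach behind the near edge with the fingers open along jig y, then push with both tips so the mould squares up.

```bash
python3 -m creep '{"dp":[[18,36,0],[36,71,0],[54,107,0],[72,142,0],[91,178,0]],"spin":[-0.105,-0.21,-0.315,-0.42,-0.523],"gripper":[85,85,85,85,85]}' 20
python3 -m creep '{"dp":[[18,36,0],[36,71,0],[54,107,0],[72,142,0],[91,178,0]],"spin":[0,0,0,0,0],"gripper":[85,85,85,85,85]}'
python3 -m creep '{"dp":[[17,33,-20],[30,60,-50],[34,67,-85],[34,67,-120],[34,67,-150]],"spin":[0,0,0,0,0],"gripper":[85,85,85,85,85]}'
```

```text
time: 0.52
eef_pos: [0.2737, -0.3135, 0.2309]
ee_rot: [[0.986, -0.168, -0.0], [-0.168, -0.986, 0.001], [-0.0, -0.0, -1.0]]
contact_force: [1.1, 0.6, -0.8]
width: 0.0848
grasp_force: 0.0
time: 0.93
eef_pos: [0.3648, -0.1355, 0.2313]
ee_rot: [[0.987, -0.162, 0.0], [-0.162, -0.987, -0.0], [0.0, 0.0, -1.0]]
contact_force: [0.1, -0.9, -0.5]
width: 0.0853
grasp_force: 0.0
time: 1.35
eef_pos: [0.3981, -0.0691, 0.079]
ee_rot: [[0.987, -0.159, -0.001], [-0.159, -0.987, 0.0], [-0.001, 0.0, -1.0]]
contact_force: [0.6, 0.1, -0.2]
width: 0.0848
grasp_force: 0.0
```

```bash
python3 -m creep '{"dp":[[0,0,-25],[0,0,-45],[0,0,-60],[0,0,-68],[0,0,-73]],"spin":[-0.003,-0.003,-0.003,-0.003,-0.003],"gripper":[85,85,85,85,85]}'
python3 - <<'E'
from h import *
c=camera("side");cv2.imwrite("pics/s2.png",cv2.resize(c["frame"][165:325,255:455,::-1],None,fx=3.7,fy=3.7,interpolation=cv2.INTER_CUBIC))
E
```

```text
time: 1.77
eef_pos: [0.3978, -0.0702, 0.0071]
ee_rot: [[0.986, -0.164, -0.002], [-0.164, -0.986, 0.0], [-0.002, -0.0, -1.0]]
contact_force: [0.0, -0.2, 0.5]
width: 0.0848
grasp_force: 0.0
```

View pics/s2.png

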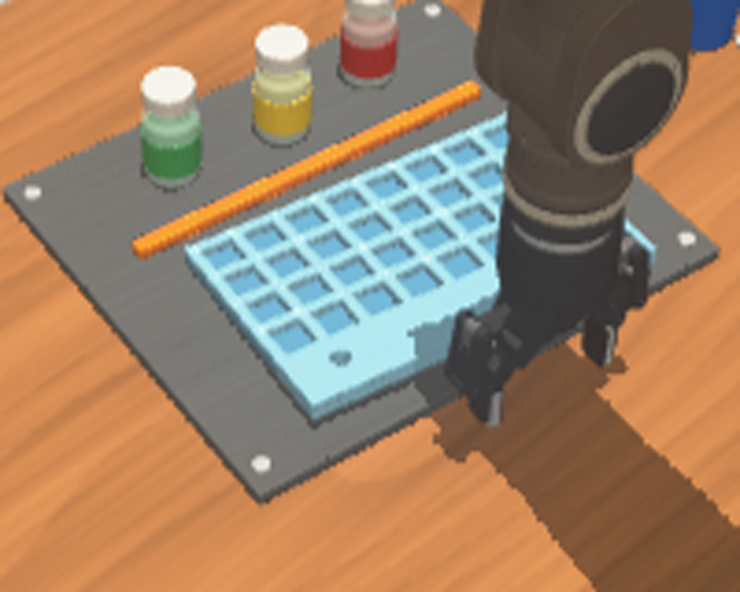

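The two tips stand just behind the near edge, at about (487,415) and (600,355), clear of the mould. I'll push along jig x in small steps.

```bash
python3 -m creep '{"dp":[[7.9,-1.3,0],[15.8,-2.6,0],[23.7,-4,0],[29.6,-5,0],[33.5,-5.6,0]],"spin":[0,0,0,0,0],"gripper":[85,85,85,85,85]}'
python3 -m creep '{"dp":[[2,-0.3,0],[4,-0.7,0],[6,-1,0],[7.9,-1.3,0],[9.9,-1.7,0]],"spin":[0,0,0,0,0],"gripper":[85,85,85,85,85]}'
python3 -m creep '{"dp":[[2,-0.3,0],[4,-0.7,0],[6,-1,0],[7.9,-1.3,0],[9.9,-1.7,0]],"spin":[0,0,0,0,0],"gripper":[85,85,85,85,85]}'
python3 - <<'E'
from h import *
c=camera("top");cv2.imwrite("pics/t2.png",cv2.resize(c["frame"][185:305,265:425,::-1],None,fx=5,fy=5,interpolation=cv2.INTER_CUBIC))
E
```

```text
time: 2.23
eef_pos: [0.434, -0.0763, 0.0089]
ee_rot: [[0.986, -0.164, 0.002], [-0.164, -0.986, -0.0], [0.002, 0.0, -1.0]]
contact_force: [0.4, 0.7, -0.0]
width: 0.085
grasp_force: 0.0
time: 2.65
eef_pos: [0.4417, -0.0776, 0.0081]
ee_rot: [[0.986, -0.164, -0.001], [-0.164, -0.986, 0.0], [-0.001, -0.0, -1.0]]
contact_force: [-2.9, -0.3, 0.2]
width: 0.0848
grasp_force: 1.3
time: 3.07
eef_pos: [0.4522, -0.0793, 0.0082]
ee_rot: [[0.986, -0.164, -0.0], [-0.164, -0.986, 0.0], [-0.0, -0.0, -1.0]]
contact_force: [-1.6, -0.1, -1.6]
width: 0.0848
grasp_force: 1.0
```

View pics/t2.png

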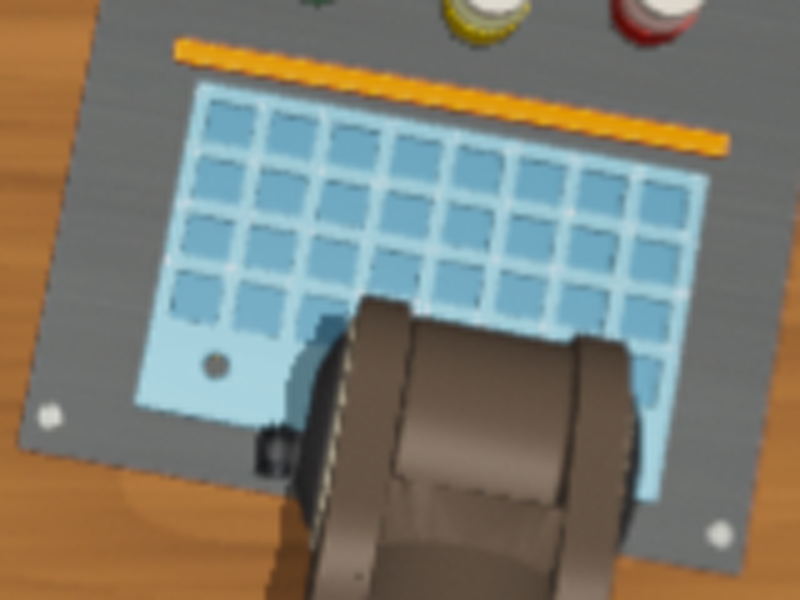

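The mould is now nearly square to the fence: its far edge (198,82)-(708,176) is about 12 mm short of the fence, and it sits about 2 mm to the right. I'll keep pushing towards the fence.

```bash
python3 -m creep '{"dp":[[2,-0.3,0],[4,-0.7,0],[6,-1,0],[7.9,-1.3,0],[8.9,-1.5,0]],"spin":[-0.001,-0.002,-0.002,-0.002,-0.002],"gripper":[85,85,85,85,85]}'
python3 -m creep '{"dp":[[0.7,-0.1,0],[1.4,-0.2,0],[2.1,-0.3,0],[2.5,-0.4,0],[2.5,-0.4,0]],"spin":[0,0,0,0,0],"gripper":[85,85,85,85,85]}'
python3 - <<'E'
from h import *
c=camera("top");t=cv2.resize(c["frame"][185:305,265:425,::-1],None,fx=3.75,fy=3.75,interpolation=cv2.INTER_CUBIC)
c=camera("side");s=cv2.resize(c["frame"][190:300,300:400,::-1],None,fx=5,fy=5,interpolation=cv2.INTER_CUBIC)
im=np.zeros((600,800,3),np.uint8);s=cv2.resize(c["frame"][175:305,255:455,::-1],None,fx=1.0,fy=1.0)
im[:450,:600]=t;im[455:585,:200]=s
im[455:600,200:600]=cv2.resize(c["frame"][240:276,290:390,::-1],(400,145),interpolation=cv2.INTER_CUBIC)
cv2.imwrite("pics/c3.png",im)
E
```

```text
time: 3.53
eef_pos: [0.4618, -0.0809, 0.0085]
ee_rot: [[0.986, -0.166, 0.001], [-0.166, -0.986, -0.0], [0.001, -0.0, -1.0]]
contact_force: [0.4, -0.8, 0.2]
width: 0.085
grasp_force: 0.0
time: 3.95
eef_pos: [0.4626, -0.0812, 0.0083]
ee_rot: [[0.986, -0.166, -0.001], [-0.166, -0.986, 0.0], [-0.001, 0.0, -1.0]]
contact_force: [-6.0, 1.2, 3.1]
width: 0.0852
grasp_force: 2.6
```

View pics/c3.png

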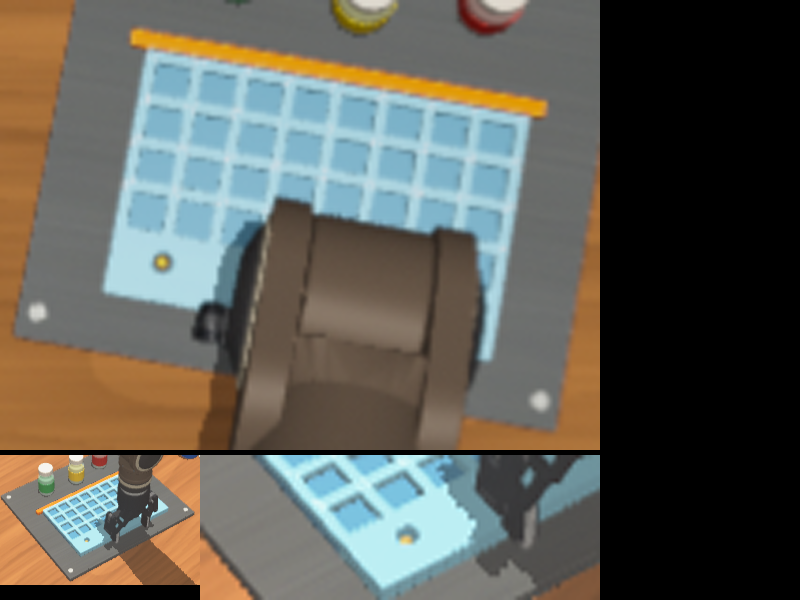

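A brass pin now shows in the left hole at (162,262), and the far edge lies along the fence. I'll back away and check the right hole and the heights.

```bash
python3 -m creep '{"dp":[[-5,0.8,0],[-15,2.5,0],[-28,4.6,0],[-40,6.6,10],[-45,7.4,45]],"spin":[0,0,0,0,0],"gripper":[85,85,85,85,85]}'
python3 -m creep '{"dp":[[-10,-10,40],[-25,-35,75],[-45,-65,100],[-65,-100,115],[-80,-135,120]],"spin":[0,0,0,0,0],"gripper":[85,85,85,85,85]}'
python3 -m creep '{"dp":[[-12,-38,0],[-24,-76,0],[-36,-114,0],[-48,-150,0],[-48,-150,0]],"spin":[0,0,0,0,0],"gripper":[85,85,85,85,85]}'
python3 - <<'E'
from h import *
import pickle
im=np.zeros((600,800,3),np.uint8)
t=camera("top");s=camera("side");pickle.dump((t,s),open("c4.pkl","wb"))
im[:300,:400]=cv2.resize(t["frame"][185:305,265:425,::-1],(400,300),interpolation=cv2.INTER_CUBIC)
im[300:,:]=cv2.resize(s["frame"][180:285,295:435,::-1],(800,600),interpolation=cv2.INTER_CUBIC)[300:]
cv2.imwrite("pics/t4.png",cv2.resize(t["frame"][185:305,265:425,::-1],None,fx=5,fy=5,interpolation=cv2.INTER_CUBIC))
cv2.imwrite("pics/s4.png",cv2.resize(s["frame"][165:300,255:455,::-1],None,fx=4,fy=4,interpolation=cv2.INTER_CUBIC))
E
```

```text
time: 4.47
eef_pos: [0.413, -0.0729, 0.0495]
ee_rot: [[0.986, -0.166, -0.009], [-0.166, -0.986, 0.002], [-0.009, -0.0, -1.0]]
contact_force: [-0.1, -0.6, -0.7]
width: 0.0853
grasp_force: 0.0
time: 4.88
eef_pos: [0.3398, -0.2059, 0.1758]
ee_rot: [[0.986, -0.164, 0.005], [-0.164, -0.986, -0.003], [0.006, 0.002, -1.0]]
contact_force: [0.6, -0.3, -0.3]
width: 0.0852
grasp_force: 0.0
time: 5.3
eef_pos: [0.2902, -0.3601, 0.1726]
ee_rot: [[0.985, -0.172, 0.0], [-0.172, -0.985, -0.003], [0.001, 0.003, -1.0]]
contact_force: [-0.2, 0.2, -0.1]
width: 0.0847
grasp_force: 0.0
```

View pics/t4.png

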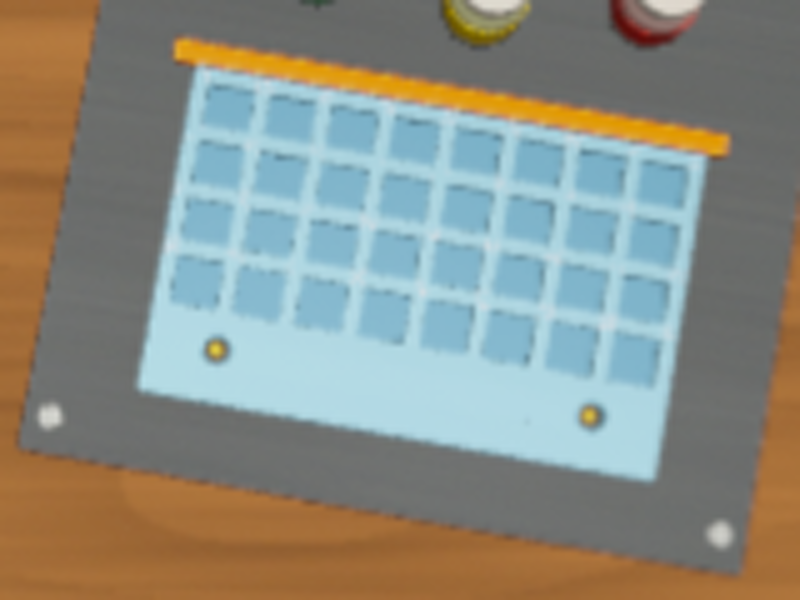

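View pics/s4.png

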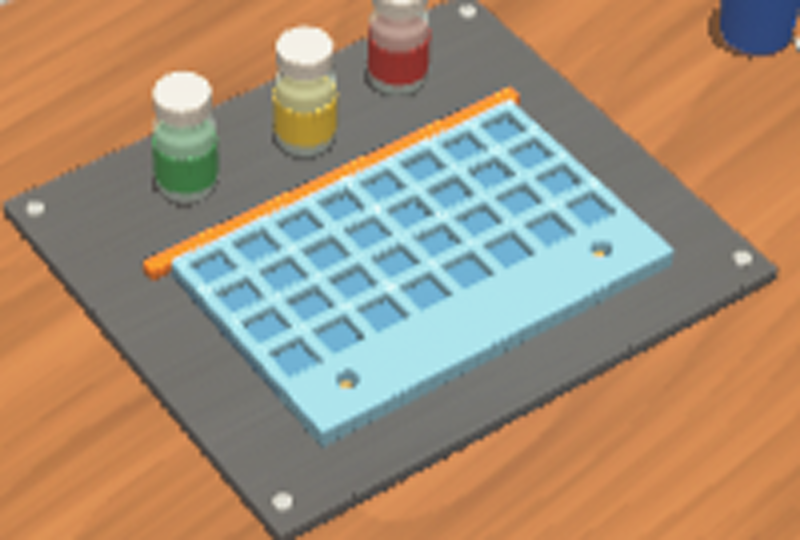

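Brass pins are centred in both holes, at (216,350) and (591,416) in the top crop. In the side crop the near edge shows no gap under it. I'll check the near-edge height numerically.

```bash
python3 - <<'E'
from m import *
t,s=pickle.load(open("c4.pkl","rb"))
print(f(tri(t,T([[138,390],[656,480],[216,350],[591,416]]),s,S([[322,433],[672,250],[347,378],[600,248]]))))
E
```

```text
[[ 497.3   57.2   27.1    0.8]
 [ 452.4 -214.5   25.7    1.7]
 [ 518.3   16.2   27.9    0. ]
 [ 485.3 -180.5   27.4    0.6]]
```

The near edge's top is at about 26 mm, down from 36, which matches lying flat (12 + 14 mm).

```bash
python3 -c "
from bench import arm;print(arm.hand_in())"
```

```text
the job is handed in; nothing more can be done
None
```

The mould now lies flat on the bed with both holes over the pins; only its near edge was pushed, the gripper is clear of everything, and the job was handed in at about 5.4 s.

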